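# Turn the drying carousel to its empty hook and hang the drum band

### The arm

A 7-joint arm with a two-finger parallel gripper is mounted at the origin on the work surface. World frame = base frame: x ahead of the robot, y to its left, z up, the work surface at z = 0. Lengths are in mm, angles in rad, forces in N, time in s.
With the tool pointing down it reaches from about 425 to 925 mm from the base axis. Payload 6.8 kg.
Tool frame: the origin (TCP) lies at the very end of the fingers, on their centre line; the grasp point (between the pads) lies 19 mm behind it; z points along the fingers, y is the direction in which the jaws open and shut (so a half turn about z gives the same grasp; the last joint's range is limited). The gripper opens to 85 mm and grips with 20 to 120 N. Pads are 22 mm wide; open, the fingers measure 114 mm over their backs; the gripper's body (76 mm by 85 mm) begins 54 mm behind the grasp point. The pads swing forward as they close: fully open they stand 13 mm farther back than shut.
Start: joints at [-1.344, 0.477, 0.022, 1.555, -0.011, 1.109, -0.083], TCP at [221.788, 637.54, 231.308] pointing down, gripper open.
Joint ranges: [-2.96, 2.96], [-0.34, 2.1], [-1.41, 1.46], [0.24, 2.44], [-1.37, 4.51], [0.17, 1.92], [-2.96, 2.96]. Speed limits (rad/s): [2.39, 2.39, 3.14, 3.14, 3.14, 3.14, 3.14].

### API

Orientations are given as a unit quaternion [x, y, z, w].
In Python, from cell import status, snapshot, close_job gives the robot as it stands.
- The arm moves only by the tool play_rows, never from a script. Its argument "commands" is a list of rows, each a list of 6 numbers: the shift along the tool's x, y, z in cm, then the turn, a rotation vector about the tool's x, y, z in degrees. In form: [[x, y, z, ax, ay, az], ...]. A call has exactly 5 rows; each row shifts and turns the pose as measured when the row begins, along the tool's axes as they then stand; what a row does not reach is not made up. A row lasts 1/10 s, in which the tool goes at most 50 mm and 8.59 degrees, less where a joint would pass 70% of its speed; a pose out of reach is approached as far as the arm can. A call is refused whole if a number of a shift passes 5 or a number of a turn 8.59, either way. A call with a gripper value outside its range is refused whole. "fingers" is the gripper command: -1 is fully open, 1 is shut, values between are in proportion, set as the call begins (left out, the last holds). The fingers move at their own pace and stop on an object; "squeeze" is the grip in N (left out, the last holds). Time passes only in rows, so rows that do not move let the fingers close, or fill a call up. It gives the time, the measured TCP pose, the force and the opening at its end, in the units of the state.
- status.observe(): the state, without advancing time (a new reading comes with each control period).
- snapshot(name): name is "side" or "top" or "wrist"; returns a dict with "img" (384x512x3 uint8, blue, green, red), "fovy" (degrees; the focal length in pixels is half the picture's height over the tangent of half this angle, whatever the lens; pixels are square), "cx", "cy" (the principal point, pixels), "rvec" (rotation vector, rad) and "tvec" (3), from world to camera coordinates, as OpenCV has them. Camera axes: x right, y down, z forward; pixel columns grow to the right and rows downward; lengths in mm; the calibration is good to about 2 mm. A picture is of the moment at which its call begins. There is no depth.
- close_job(): hands the job in, once; it reports no verdict.
The state is a dict: "clock": time; "joints": joint angles; "joint_velocities": joint speeds; "joint_torque": joint torques, N m; "position": TCP position; "tcp_rot": TCP orientation; "wrist_force": force on the tool from outside, world axes, zero at the start; "moment": the same for the moment, N m; "finger_gap": opening from 0.0 (shut) to 1.0 (fully open).
Only numpy, scipy, OpenCV 4.12 (cv2) and the standard library are available. Lean on these libraries where they do the work, as an engineer would, in place of code of your own. Each camera call takes 0.05 s, during which the arm holds its last target.

### The job

First turn the drying carousel until its empty hook points the way the flat brass arrow on the carousel's foot points. Then lift the loose drum band out of its wooden cradle, hang it by its bore on that empty hook with its ear on top, and let go. Leave the hook pointing along the arrow and do not shift the other things on the plate.

Things in the scene. Friction and masses are not known exactly. Their poses are not given: they have to be found in the camera images.
- carousel: fixed foot of the carousel: steel disc 170 mm across, 16 mm high, with a 28 mm upright pole; origin at table level on the vertical turning axis. A flat brass arrow (6 mm thick, tip 177 mm from the axis) lies on the plate and points along this body's -x axis, roughly towards the robot. Place and yaw vary
- rotor: turning head; origin on the axis at the height of the hook bars' centre lines (175 mm above the plate). Turns a full turn and more either way, light friction (0.12 N m), stays where left. Wooden disc 130 mm across, top 8 mm above origin, with a 24 mm nut 8 mm high on it. Four hooks at +x (the empty one), +y, -x, -y; the last three carry bands clamped fast like the loose one, ear tops 60 mm above origin
- push_peg (a point): middle of one of four like upright brass push pegs on the rotor's disc, 14 mm round, 50 mm tall (8 to 58 mm above the rotor's origin), 52 mm from the axis, half-way between the hooks (45, 135, 225, 315 degrees from the rotor's +x; this is the 45 one). About 2.5 N sideways on a peg turns the head
- hook_seat (a point): point on top of the empty hook's bar, 103 mm from the axis. The hook is a 10 mm round steel bar, level and straight out, free between the disc's rim (65 mm from the axis) and the upturned tip (inner face at 135 mm, outer at 145 mm), which ends 25 mm above this point. Axes as rotor: x outward along the bar, z up
- cradle: fixed wooden box cradle, 45 x 101 mm outside, 31 mm high, walls and floor 6 mm; the band stands on its floor. Origin under its centre; its long side is along its y. Lift the band straight up at least 30 mm to clear it
- band: the loose green enamel drum band: a ring standing on edge, 100 mm outside, 90 mm bore, 30 mm wide along the bore, wall 5 mm, about 0.28 kg, with a solid ear on top. Origin at the lowest point of the ring, mid-width; x along the bore (along the cradle's x), y across it, z up to the ear
- band_ear (a point): centre of the loose band's ear, the grip: 24 mm along x, 18 mm along y, 50 mm tall above the ring. Axes as band. Ring's centre 75 mm below this point, top of the bore 30 mm below, top of the ring's outside 25 mm below, ear's top 25 mm above
- band_eye (a point): highest point of the loose band's bore, mid-width; it rests on the empty hook's bar when hung. Axes as band
- cup_a: tarnished brass bearing cup, 78 mm across the rim, 44 mm high, origin under its centre; bystander
- cup_b: a second bearing cup, the same; bystander
- bead: barrel-shaped bone spacer bead, 62 mm across, 52 mm high, standing on end, origin under its centre; bystander
- punch: stubby steel punch lying on the plate, 120 mm long, 22 mm square, its point along its +x, origin under its shank; bystander
- funnel_stand: brass funnel (90 mm mouth) held in a ring stand with a 140 x 100 mm foot, about 215 mm high, origin under the foot near its centre; bystander
Not all that is in view belongs to the job. Of the things shaped like the band, the green one is meant.

How it is judged (in metres and radians):
On the way, in this order (a step that is already met when the one before it is completed fails the run):
1. the empty hook points along the arrow, the carousel is at rest, the band still stands in its cradle (x of hook_seat in the frame of carousel below -0.05 m and y of hook_seat in the frame of carousel between -0.03 and 0.03 m and angular speed of rotor below 0.15 rad/s and distance of band_ear from where it was at the start of the episode below 0.03 m), for 0.2 s.
2. the band hangs on the empty hook (x of band_eye in the frame of hook_seat between -0.03 and 0.03 m and y of band_eye in the frame of hook_seat between -0.015 and 0.015 m and z of band_eye in the frame of hook_seat between -0.012 and 0.012 m), for 0.2 s.
At the end, for the whole second after the job is handed in: Empty hook on the arrow's side, hook_seat within 30 mm of its line; loose band hung on it, released and at rest: top of bore within 30 mm of hook_seat along the bar, 15 mm across, 12 mm in height, ear up within 0.3 rad, weight on the hook (all of step 2 and x of hook_seat in the frame of carousel below -0.05 m and y of hook_seat in the frame of carousel between -0.03 and 0.03 m and angle between band_ear's own z axis and vertical below 0.3 rad and contact force between band and rotor above 0.5 N and linear speed of band below 0.03 m/s and angular speed of rotor below 0.1 rad/s); the robot touches nothing.
It fails at once if cup_a shifted by more than 40 mm (distance of cup_a from where it was at the start of the episode above 0.04 m).
It fails at once if cup_b shifted by more than 40 mm (distance of cup_b from where it was at the start of the episode above 0.04 m).
It fails at once if bead shifted by more than 40 mm (distance of bead from where it was at the start of the episode above 0.04 m).
It fails at once if punch shifted by more than 40 mm (distance of punch from where it was at the start of the episode above 0.04 m).
It fails at once if funnel_stand shifted by more than 40 mm (distance of funnel_stand from where it was at the start of the episode above 0.04 m).
It also fails if it takes over 72 s, if anything falls off the work surface, if the arm or the gripper's body presses on something with over 40 N, if the wrist force passes 120 N, or if a joint passes its speed limit or range.

## Working session

There is one attempt and no reset: what is moved stays moved. The work goes in short steps, Python scripts to look and compute and a tool call to move; the robot and the scene stay as the last step left them, time stands still between calls to the robot, and variables do not carry over. Pictures are saved under pics/ and viewed, and the job is handed in when it is done.

Besides the shell and the picture viewer there is one more tool, called as name(argument=value, ...) on one line, values as JSON. play_rows: Moves the arm, as the interface text tells. Its arguments: {"type":"object","properties":{"commands":{"type":"array"},"fingers":{"type":"number"},"squeeze":{"type":"number"}},"required":["commands"]}

```bash
ls; mkdir -p pics; cat > h.py <<'E'
import numpy as np,cv2,pickle
from cell import status,snapshot,close_job
def take(n,f):
    s=snapshot(n); s={k:(np.array(v) if k in('img','rvec','tvec') else v) for k,v in s.items()}
    cv2.imwrite(f'pics/{f}.png',s['img']); pickle.dump(s,open(f'pics/{f}.pkl','wb')); return s
def load(f): return pickle.load(open(f'pics/{f}.pkl','rb'))
def K(s):
    f=s['img'].shape[0]/2/np.tan(np.radians(s['fovy'])/2)
    return np.array([[f,0,s['cx']],[0,f,s['cy']],[0,0,1.]])
def ray(s,u,v):
    R=cv2.Rodrigues(np.array(s['rvec'],float))[0]; t=np.array(s['tvec'],float).ravel()
    return -R.T@t, R.T@np.linalg.inv(K(s))@np.array([u,v,1.])
def onz(s,u,v,z):
    o,d=ray(s,u,v); return o+d*(z-o[2])/d[2]
def proj(s,P):
    return cv2.projectPoints(np.array(P,float).reshape(-1,3),np.array(s['rvec'],float),np.array(s['tvec'],float),K(s),None)[0].reshape(-1,2)
def tri(*o):
    A=np.zeros((3,3));b=np.zeros(3)
    for s,u,v in o:
        c,d=ray(s,u,v); d/=np.linalg.norm(d); M=np.eye(3)-np.outer(d,d); A+=M;b+=M@c
    return np.linalg.solve(A,b)
E
python3 - <<'E'
from h import *
for n in('top','side','wrist'):
    s=take(n,n+'0'); print(n,s['fovy'],s['cx'],s['cy'],s['rvec'].ravel(),s['tvec'].ravel(),ray(s,256,192))
    cv2.imwrite(f'pics/{n}0b.png',cv2.resize(s['img'],(800,600)))
print(status.observe())
E
```

```text
pics
top 56.71033310426202 255.39209562956174 187.36451162934824 [ 2.12358854 -2.13633906  0.19928427] [-4.16418104e-01  6.16172269e+02  1.27872463e+03] (array([ 377.05038816,    5.14889145, 1368.43400031]), array([ 0.16635894, -0.0085737 , -0.98611556]))
side 47.498754666176595 262.6889724051903 186.80370813943054 [ 2.29750272 -0.37890593  0.16466171] [-589.44702956  211.62754676 1292.33500482] (array([ 301.32604567, -946.2040375 , 1037.43159654]), array([ 0.2175593 ,  0.68883066, -0.69177818]))
wrist 59.592521048522414 257.6129733995896 188.44559207343895 [-2.35772986 -1.67655079 -0.24514848] [-674.06966543  -38.75279467  377.87962712] (array([153.90736115, 660.55631604, 372.34739567]), array([ 0.27944291, -0.10333067, -0.95465698]))
{'clock': 0.15, 'joints': array([-1.3441032 ,  0.47761417,  0.02234216,  1.55621247, -0.01147025,
        1.10930081, -0.08313344]), 'joint_velocities': array([-0.0007046 , -0.00289486, -0.00079572, -0.00321331,  0.00104015,
        0.00136656,  0.00078797]), 'joint_torque': array([ 3.34388911e-03, -5.96925902e+01,  1.61036052e+00, -2.81489915e+01,
        1.26647711e-02,  6.55659096e-03, -6.82755442e-06]), 'position': array([221.6492328 , 637.09027142, 230.55134987]), 'tcp_rot': array([ 1.66614980e-01,  9.86021782e-01, -7.01056518e-04, -5.61627184e-05]), 'wrist_force': array([ 0.15426012,  0.98212188, -0.17791936]), 'moment': array([0.03001305, 0.0021041 , 0.02758054]), 'finger_gap': 0.9998357584551189}
```

View pics/top0b.png

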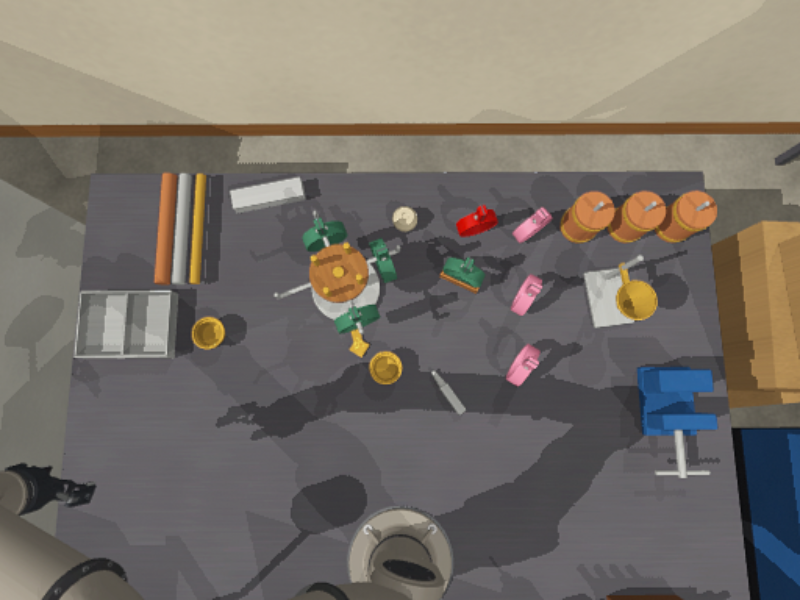

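View pics/side0b.png

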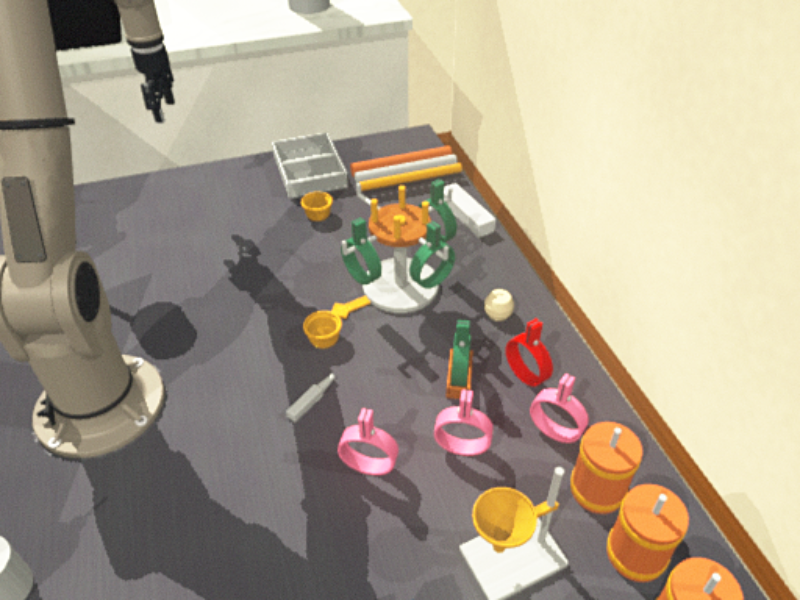

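View pics/wrist0b.png

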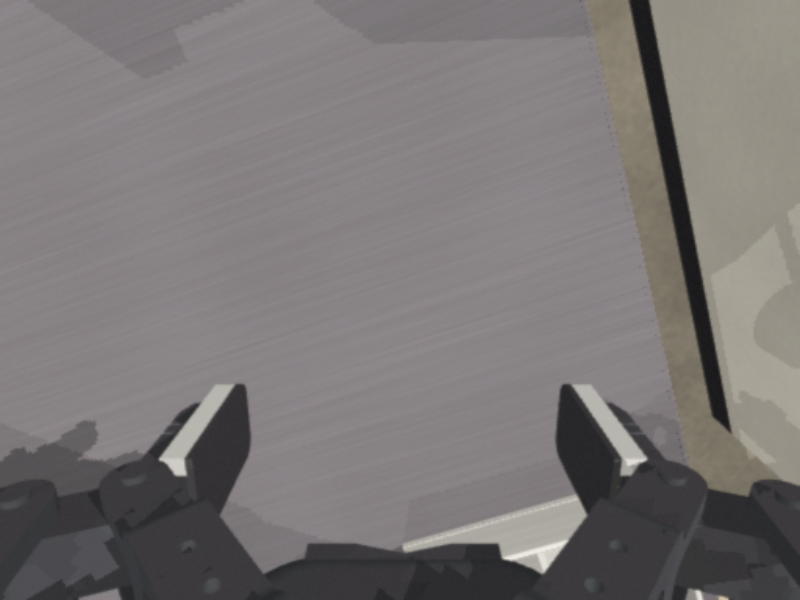

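```bash
python3 - <<'E'
from h import *
s=load('top0'); im=s['img'][120:250,165:325]; cv2.imwrite('pics/c1.png',cv2.resize(im,None,fx=5,fy=4.6,interpolation=cv2.INTER_CUBIC))
im=s['img'][120:250,165:325]; cv2.imwrite('pics/c1.png',cv2.resize(im,None,fx=4.6,fy=4.6,interpolation=cv2.INTER_CUBIC))
s=load('side0'); im=s['img'][105:265,190:360]; cv2.imwrite('pics/c2.png',cv2.resize(im,None,fx=3.7,fy=3.7,interpolation=cv2.INTER_CUBIC))
E
```

```text
(no output)
```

View pics/c1.png

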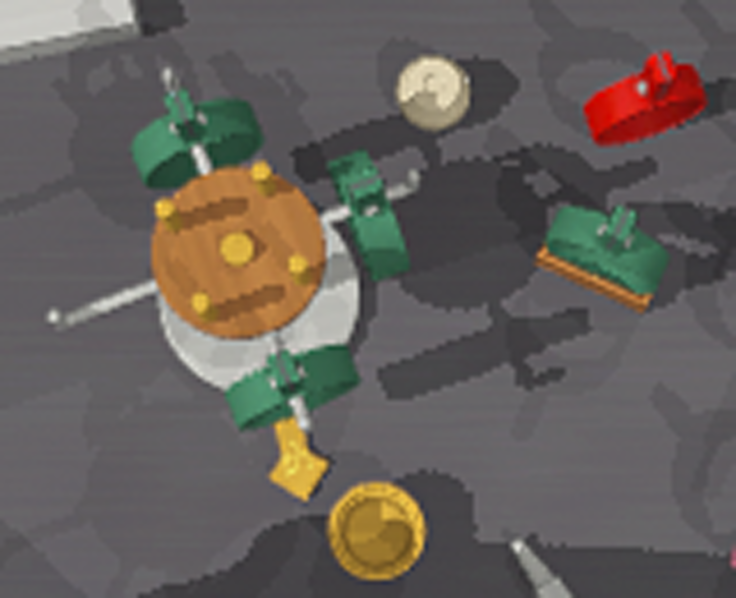

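View pics/c2.png

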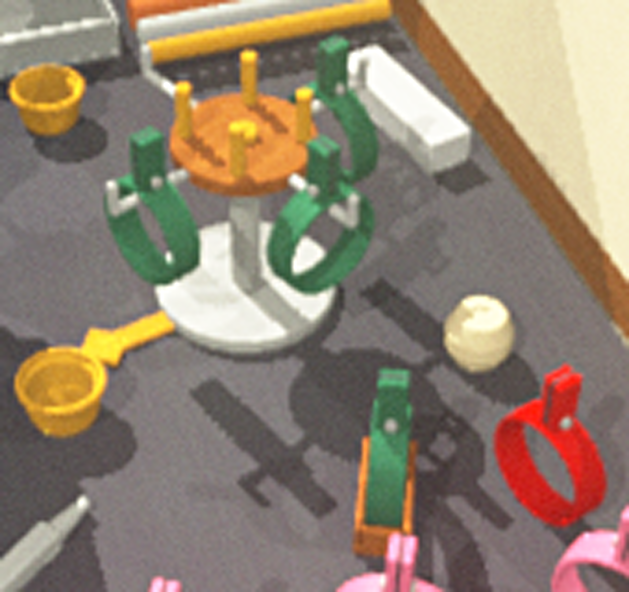

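```bash
python3 - <<'E'
from h import *
t=load('top0');s=load('side0')
T=lambda u,v:(165+u/4.6-.4,120+v/4.6-.4); S=lambda u,v:(190+u/3.7-.35,105+v/3.7-.35)
np.set_printoptions(precision=1,suppress=True)
nut=onz(t,*T(237,249),191); print('nut',nut, tri((t,*T(237,249)),(s,*S(243,132))))
pegs={k:onz(t,*T(*p),233) for k,p in dict(a=(165,208),b=(262,172),c=(297,264),d=(200,301)).items()}
for k,p in pegs.items(): d=p-nut;print(k,p,np.hypot(*d[:2]),np.degrees(np.arctan2(d[1],d[0])))
print('pegmean',sum(pegs.values())/4)
for n,p in dict(a=(183,88),b=(248,57),c=(304,95),d=(237,128)).items(): print(n,onz(s,*S(*p),233))
h=onz(t,*T(55,318),205);d=h-nut;print('hook',h,np.hypot(*d[:2]),np.degrees(np.arctan2(d[1],d[0])))
a=onz(t,*T(306,501),6);d=a-nut;print('arrow',a,np.hypot(*d[:2]),np.degrees(np.arctan2(d[1],d[0])))
for n,p in dict(l=(270,478),r=(328,462)).items(): print(n,onz(t,*T(*p),6))
# band ear top & cradle
# ear top corners
print('ear',tri((t,*T(620,212)),(s,*S(394,374))), onz(t,*T(622,214),150+6),onz(s,*S(394,376),156))
for n,p in dict(l=(538,257),r=(645,308)).items(): print('cr',n,onz(t,*T(*p),31))
for n,p in dict(a=(357,548),b=(408,554),c=(416,440),d=(365,437)).items(): print('crS',n,onz(s,*S(*p),31))
print('cup',onz(t,*T(377,531),44),'bead',onz(t,*T(433,93),52))
E
```

```text
nut [639.2 129.5 191. ] [640.7 129.8 187. ]
a [660.  176.7 233. ] 51.64067710463528 66.20383500705428
b [686.1 107.9 233. ] 51.70984317306747 -24.660246828926095
c [618.7  82.4 233. ] 51.32537999825394 -113.48459978652217
d [592.4 150.6 233. ] 51.3316630308346 155.66270290404884
pegmean [639.3 129.4 233. ]
a [593.8 147.  233. ]
b [660.6 173.1 233. ]
c [687.9 104.4 233. ]
d [620.   78.5 233. ]
hook [585.8 258.5 205. ] 139.61971091306384 112.47462769088946
arrow [466.3  89.1   6. ] 177.49530730687403 -166.83665873172353
l [485.5 119.1   6. ]
r [498.5  71.    6. ]
ear [ 671.6 -157.7  155.5] [ 672.7 -159.6  156. ] [ 667.7 -160.2  156. ]
cr l [ 666.6 -105.2   31. ]
cr r [ 622.8 -193.4   31. ]
crS a [ 621.5 -214.9   31. ]
crS b [ 657.2 -233.2   31. ]
crS c [ 709.1 -124.3   31. ]
crS d [ 669.9 -107.4   31. ]
cup [439.5  29.6  44. ] bead [803.1 -18.2  52. ]
```

```bash
python3 - <<'E'
from h import *
s=load('top0'); im=s['img'][155:195,275:320]; cv2.imwrite('pics/c3.png',cv2.resize(im,None,fx=15,fy=14,interpolation=cv2.INTER_CUBIC))
s=load('side0'); im=s['img'][200:260,275:310]; cv2.imwrite('pics/c4.png',cv2.resize(im,None,fx=10,fy=10,interpolation=cv2.INTER_CUBIC))
E
```

```text
(no output)
```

View pics/c3.png

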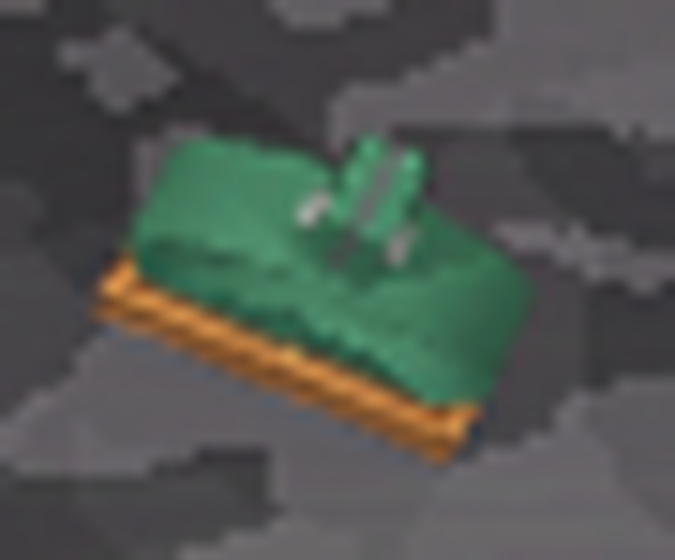

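View pics/c4.png

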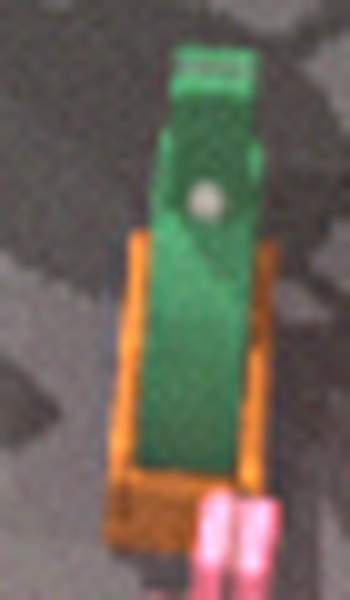

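```bash
cat >> h.py <<'E'
from scipy.spatial.transform import Rotation as Rn
def go(x,y,z,yaw=None):
    o=status.observe(); R=Rn.from_quat(o['tcp_rot']).as_matrix(); p=o['position']
    d=R.T@(np.array([x,y,z])-p)/10
    cur=np.degrees(np.arctan2(R[1,1],R[0,1]))
    print('clk %.2f'%o['clock'],'pos',p.round(1),'yawY %.1f'%cur,'tilt',R[:2,2].round(3),'gap %.3f'%o['finger_gap'],'F',np.round(o['wrist_force'],1),'J',o['joints'].round(2))
    print('shift cm',d.round(2), '' if yaw is None else 'az %.1f'%(-((yaw-cur+90)%180-90)))
    if yaw is not None:
        t=np.radians(yaw); Y=np.array([np.cos(t),np.sin(t),0]); 
        if Y@R[:,1]<0: Y=-Y
        Z=np.array([0,0,-1.]);X=np.cross(Y,Z); T=np.stack([X,Y,Z],1)
        print('full turn deg',np.degrees(Rn.from_matrix(R.T@T).as_rotvec()).round(2),'shift in final frame',(T.T@(np.array([x,y,z])-p)/10).round(2))
E
python3 -c "
from h import *
go(621,178,300,21)"
```

```text
clk 0.15 pos [221.6 637.1 230.6] yawY 70.8 tilt [-0.    -0.001] gap 1.000 F [ 0.2  1.  -0.2] J [-1.34  0.48  0.02  1.56 -0.01  1.11 -0.08]
shift cm [-52.8  -30.25  -6.9 ] az 49.8
full turn deg [-7.000e-02  4.000e-02  4.982e+01] shift in final frame [-57.17  20.83  -6.94]
```

play_rows(commands=[[-3.5,-2,-1.4,0,0,0],[-4,-2.3,-1.4,0,0,0],[-4,-2.3,-1.4,0,0,0],[-4,-2.3,-1.4,0,0,0],[-4,-2.3,-1.4,0,0,0]], fingers=1, squeeze=40)

```text
clock: 0.65
position: [365.1, 467.2, 297.2]
tcp_rot: [0.159, 0.987, -0.004, -0.003]
wrist_force: [0.4, 0.1, 0.6]
finger_gap: 0.144
```

```bash
python3 -c "
from h import *
go(621,178,300,21)"
```

```text
clk 0.65 pos [365.1 467.2 297.2] yawY 71.8 tilt [-0.008 -0.007] gap 0.144 F [0.4 0.1 0.6] J [-1.08  0.29  0.08  1.68 -0.03  1.18  0.27]
shift cm [-33.35 -19.45  -0.29] az 50.8
full turn deg [-0.6  -0.06 50.75] shift in final frame [-36.16  13.52  -0.28]
```

play_rows(commands=[[-4,-2.3,0,0,0,0],[-4,-2.3,0,0,0,0],[-4,-2.3,0,0,0,0],[-4,-2.3,0,0,0,0],[-4,-2.3,0,0,0,0]])

```text
clock: 1.15
position: [524.5, 287.8, 299.6]
tcp_rot: [0.158, 0.987, -0.002, -0.002]
wrist_force: [-0.2, 0.2, -0.5]
finger_gap: -0.002
```

play_rows(commands=[[-4,-2.3,0,0,0,0],[-4,-2.3,0,0,0,0],[-3,-2,0,0,0,0],[0,0,0,0,0,8],[0,0,0,0,0,8]])

```text
clock: 1.65
position: [615.2, 175.6, 298.3]
tcp_rot: [0.304, 0.953, -0.004, -0.001]
wrist_force: [-0.3, 1.3, -1.0]
finger_gap: -0.002
```

play_rows(commands=[[0,0,0,0,0,8],[0,0,0,0,0,8],[0,0,0,0,0,8],[0,0,0,0,0,8],[0,0,0,0,0,0]])

```text
clock: 2.15
position: [614.9, 173.2, 296.3]
tcp_rot: [0.566, 0.824, -0.006, -0.001]
wrist_force: [0.0, 0.1, 0.4]
finger_gap: 0.005
```

```bash
python3 -c "
from h import *
go(621,178,300,21)"
```

```text
clk 2.15 pos [614.9 173.2 296.3] yawY 21.0 tilt [-0.008 -0.01 ] gap 0.005 F [0.  0.1 0.4] J [-0.69  0.39  0.44  1.58 -0.17  1.21  0.14]
shift cm [ 0.23  0.74 -0.38] az 0.0
full turn deg [-0.64  0.35  0.  ] shift in final frame [ 0.23  0.75 -0.37]
```

play_rows(commands=[[0.2,0.7,3,-0.6,0.3,0],[0,0,3,0,0,0],[0,0,2.5,0,0,0],[0,0,1,0,0,0],[0,0,0,0,0,0]])

```text
clock: 2.65
position: [621.1, 178.2, 198.9]
tcp_rot: [0.558, 0.83, 0.001, 0.001]
wrist_force: [-0.5, -0.1, 0.8]
finger_gap: -0.006
```

```bash
python3 -c "
from h import *
go(621,178,203,21)
s=take('side','side1');cv2.imwrite('pics/s1.png',cv2.resize(s['img'][60:260,150:380],None,fx=3,fy=3))"
```

```text
clk 2.65 pos [621.1 178.2 198.9] yawY 22.1 tilt [0.002 0.   ] gap -0.006 F [-0.5 -0.1  0.8] J [-0.66  0.48  0.4   1.68 -0.21  1.02  0.19]
shift cm [-0.02 -0.01 -0.41] az 1.1
full turn deg [0.09 0.02 1.1 ] shift in final frame [-0.02 -0.01 -0.41]
```

View pics/s1.png

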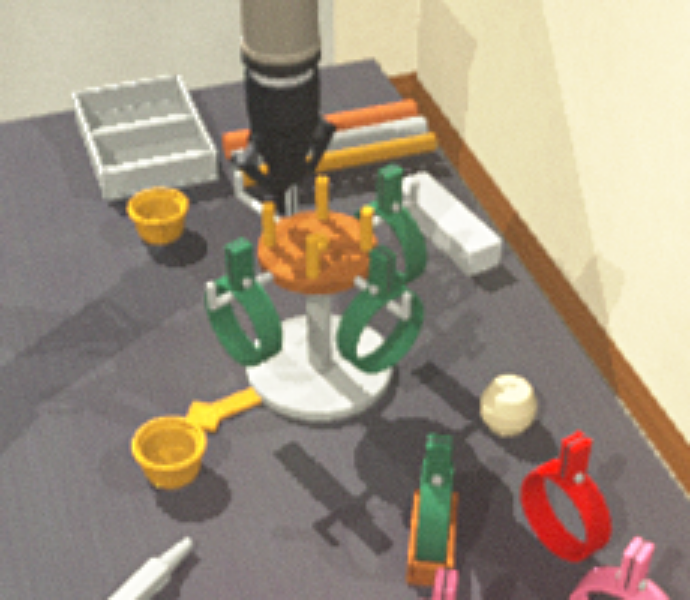

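play_rows(commands=[[0,-0.4,0,0,0,-4],[0,-0.4,0,0,0,-4],[0,-0.4,0,0,0,-4],[0,-0.4,0,0,0,-4],[0,-0.4,0,0,0,-4]])

```text
clock: 3.2
position: [608.3, 169.3, 207.7]
tcp_rot: [0.397, 0.918, 0.005, 0.005]
wrist_force: [-0.5, -0.4, -0.4]
finger_gap: -0.001
```

```bash
cat >> h.py <<'E'
def pol():
    o=status.observe()['position'];d=o[:2]-[639.3,129.5]
    print('polar r %.1f ang %.1f'%(np.hypot(*d),np.degrees(np.arctan2(d[1],d[0]))%360))
E
python3 -c "
from h import *
go(621,178,200);pol()"
```

```text
clk 3.20 pos [608.3 169.3 207.7] yawY 43.2 tilt [0.013 0.005] gap -0.001 F [-0.5 -0.4 -0.4] J [-0.61  0.43  0.32  1.72 -0.16  1.    0.52]
shift cm [-0.23  1.52  0.79] 
polar r 50.4 ang 128.0
```

play_rows(commands=[[0,-0.45,0.2,0.2,0.4,-3.5],[0,-0.45,0.2,0,0,-3.5],[0,-0.45,0.2,0,0,-3.5],[0,-0.45,0.2,0,0,-3.5],[0,-0.45,0.2,0,0,-3.5]])

```text
clock: 3.7
position: [599.3, 159.0, 208.2]
tcp_rot: [0.242, 0.97, 0.013, 0.008]
wrist_force: [0.7, 2.2, -0.0]
finger_gap: 0.001
```

```bash
python3 -c "
from h import *
go(621,178,200);pol()"
```

```text
clk 3.70 pos [599.3 159.  208.2] yawY 62.0 tilt [0.022 0.02 ] gap 0.001 F [ 0.7  2.2 -0. ] J [-0.54  0.4   0.24  1.75 -0.13  0.98  0.84]
shift cm [-1.01  2.67  0.9 ] 
polar r 49.7 ang 143.6
```

```bash
python3 -c "
from h import *
go(621,178,200,62)"
```

```text
clk 3.70 pos [599.3 159.  208.2] yawY 62.0 tilt [0.022 0.02 ] gap 0.001 F [ 0.7  2.2 -0. ] J [-0.54  0.4   0.24  1.75 -0.13  0.98  0.84]
shift cm [-1.01  2.67  0.9 ] az -0.0
full turn deg [ 1.64  0.59 -0.02] shift in final frame [-1.02  2.7   0.82]
```

play_rows(commands=[[0,-0.5,0.3,1,0.5,-3],[0,-0.5,0.3,0.7,0.2,-3],[0,-0.5,0.2,0.3,0.2,-3],[0,-0.5,0.2,0.3,0.2,-3],[0,-0.5,0.2,0.3,0.2,-3]])

```text
clock: 4.2
position: [594.5, 143.0, 206.6]
tcp_rot: [0.103, 0.995, -0.001, -0.001]
wrist_force: [-1.2, 2.8, 0.6]
finger_gap: 0.0
```

```bash
python3 -c "
from h import *
go(621,178,200,79);pol()"
```

```text
clk 4.20 pos [594.5 143.  206.6] yawY 78.2 tilt [-0.002 -0.001] gap 0.000 F [-1.2  2.8  0.6] J [-0.48  0.4   0.19  1.75 -0.09  1.    1.1 ]
shift cm [-1.88  3.97  0.65] az -0.8
full turn deg [-0.1  -0.11 -0.78] shift in final frame [-1.93  3.94  0.66]
polar r 46.8 ang 163.2
```

play_rows(commands=[[0.15,-0.5,0.3,0.2,0.2,-2.5],[0.15,-0.5,0.2,0.2,0.2,-3],[0.15,-0.5,0.2,0.2,0.2,-3],[0.15,-0.5,0.2,0.2,0.2,-3],[0.15,-0.5,0.2,0.2,0.2,-3]])

```text
clock: 4.7
position: [592.8, 126.4, 206.8]
tcp_rot: [-0.034, 0.999, -0.002, 0.001]
wrist_force: [1.3, 3.0, -1.9]
finger_gap: 0.001
```

```bash
python3 -c "
from h import *
go(621,178,200,95);pol()
s=take('top','top1');cv2.imwrite('pics/t1.png',cv2.resize(s['img'][120:250,165:325],None,fx=4.6,fy=4.6,interpolation=cv2.INTER_CUBIC))"
```

```text
clk 4.70 pos [592.8 126.4 206.8] yawY 93.9 tilt [ 0.002 -0.005] gap 0.001 F [ 1.3  3.  -1.9] J [-0.42  0.39  0.14  1.76 -0.06  1.    1.38]
shift cm [-3.17  4.96  0.66] az -1.1
full turn deg [-0.27  0.08 -1.07] shift in final frame [-3.26  4.89  0.68]
polar r 46.6 ang 183.8
```

View pics/t1.png

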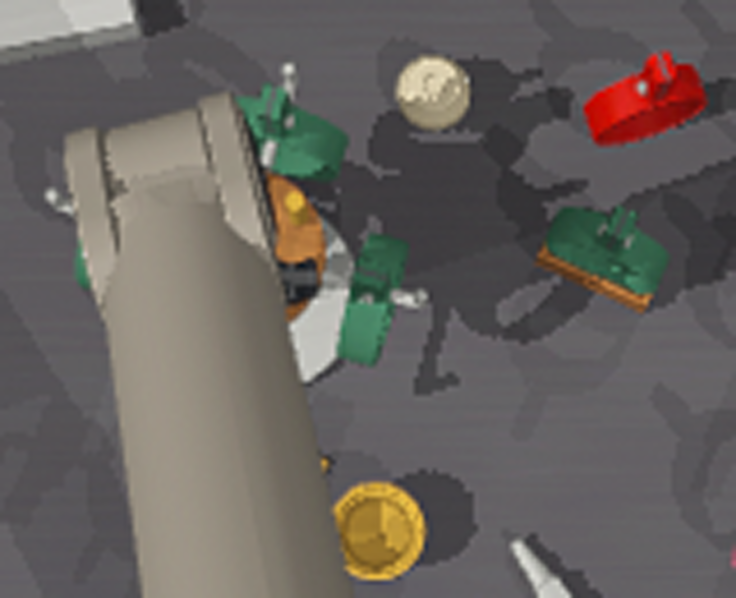

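```bash
python3 - <<'E'
from h import *
t=load('top1')
T=lambda u,v:(165+u/4.6-.4,120+v/4.6-.4)
for p,z in (((297,202),233),((420,299),205),((289,72),205),((55,200),205)):
    d=onz(t,*T(*p),z)-[639.3,129.5,0]; print(p,np.hypot(*d[:2]),np.degrees(np.arctan2(d[1],d[0])))
E
```

```text
(297, 202) 52.85715432799278 -62.24480269582299
(420, 299) 140.43540693412174 -106.97285679253093
(289, 72) 136.47086878220833 -16.28312264649471
(55, 200) 136.24670854596994 75.5128722769203
```

play_rows(commands=[[0.2,-0.4,0.3,0,0.2,-3],[0.2,-0.5,0.3,0.2,0.2,-3.5],[0.2,-0.5,0.2,0.2,0.2,-3.5],[0.2,-0.5,0.2,0.2,0.2,-3.5],[0.2,-0.5,0.2,0.2,0.2,-3.5]])

```text
clock: 5.25
position: [594.7, 108.8, 205.3]
tcp_rot: [-0.19, 0.982, -0.005, 0.003]
wrist_force: [1.3, 5.3, 0.1]
finger_gap: -0.001
```

```bash
python3 -c "
from h import *
go(621,178,200,115);pol()"
```

```text
clk 5.25 pos [594.7 108.8 205.3] yawY 111.9 tilt [ 0.008 -0.01 ] gap -0.001 F [1.3 5.3 0.1] J [-0.35  0.38  0.08  1.77 -0.02  0.99  1.69]
shift cm [-5.02  5.44  0.48] az -3.1
full turn deg [-0.69  0.19 -3.08] shift in final frame [-5.31  5.16  0.53]
polar r 49.2 ang 204.8
```

play_rows(commands=[[0.1,-0.4,0.2,-0.4,0.2,-3],[0.1,-0.3,0.1,0,0,-2],[0,0,0,0,0,0],[0,0.8,0,0,0,0],[0,0.8,-1,0,0,0]])

```text
clock: 5.75
position: [590.1, 116.9, 217.6]
tcp_rot: [-0.233, 0.972, -0.002, 0.003]
wrist_force: [0.2, -0.6, -0.0]
finger_gap: 0.001
```

```bash
python3 -c "
from h import *
go(621,178,200,115);pol()
s=take('side','side2');cv2.imwrite('pics/s2.png',cv2.resize(s['img'][60:260,150:380],None,fx=3,fy=3))"
```

```text
clk 5.75 pos [590.1 116.9 217.6] yawY 116.9 tilt [ 0.007 -0.002] gap 0.001 F [ 0.2 -0.6 -0. ] J [-0.35  0.37  0.06  1.76 -0.02  1.01  1.76]
shift cm [-5.51  4.06  1.77] az 1.9
full turn deg [-0.31  0.32  1.95] shift in final frame [-5.38  4.23  1.76]
polar r 50.8 ang 194.4
```

View pics/s2.png

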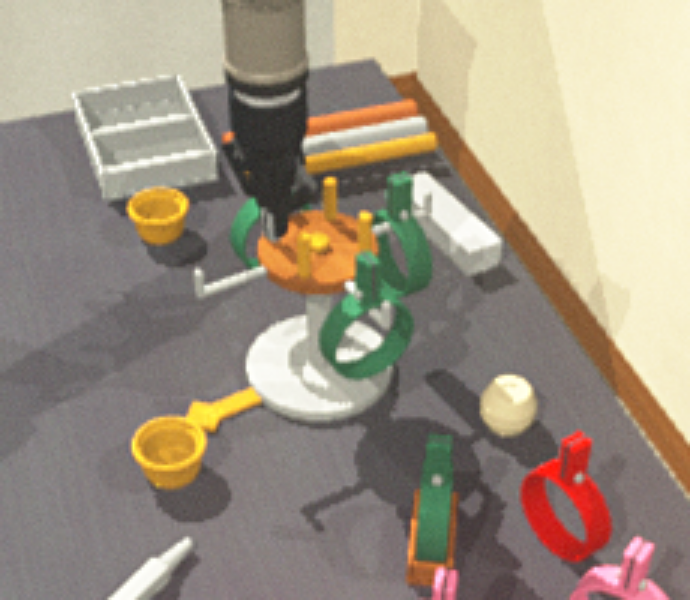

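```bash
python3 - <<'E'
from h import *
t=load('side2')
T=lambda u,v:(150+u/3-.35,60+v/3-.35)
for p,z in (((199,270),205),((329,181),233),((365,215),233),((304,238),233),((319,240),191)):
    P=onz(t,*T(*p),z);d=P-[639.3,129.5,0]; print(p,P,np.hypot(*d[:2]),np.degrees(np.arctan2(d[1],d[0])))
E
```

```text
(199, 270) [505.09787097 100.94243756 205.        ] 137.20694519203127 -167.9869213448013
(329, 181) [668.79204884 170.73013689 233.        ] 50.69225910422527 54.42373830857068
(365, 215) [684.71874103  99.90334503 233.        ] 54.21092161461542 -33.08986245593109
(304, 238) [612.5520994   82.43195007 233.        ] 54.137339339135124 -119.60876677949172
(319, 240) [642.93099861 127.60189719 191.        ] 4.0971874695091 -27.598297327022262
```

play_rows(commands=[[0,0,-4,0,0,0],[0,0,-4,0,0,0],[0,0,-3,0,0,6],[0,0,0,0,0,8],[0,0,0,0,0,8]], fingers=-0.1)

```text
clock: 6.3
position: [588.9, 122.5, 339.6]
tcp_rot: [-0.039, 0.999, 0.0, 0.008]
wrist_force: [-1.1, 0.4, -0.4]
finger_gap: 0.55
```

play_rows(commands=[[0,0,0,0,0,8],[0,0,0,0,0,8],[0,0,0,0,0,8],[0,0,0,0,0,7],[0,0,0,0,0,0]])

```text
clock: 6.8
position: [589.0, 125.2, 345.6]
tcp_rot: [0.241, 0.97, 0.005, 0.011]
wrist_force: [0.2, 0.3, -0.0]
finger_gap: 0.552
```

```bash
python3 -c "
from h import *
go(670,-159,300,63.4)
s=take('top','top2');cv2.imwrite('pics/t2.png',cv2.resize(s['img'][120:250,165:325],None,fx=4.6,fy=4.6,interpolation=cv2.INTER_CUBIC))
s=load('top0')
T=lambda u,v:(274.5+u/15,154.5+v/14)
a=onz(s,*T(95,310),31);b=onz(s,*T(450,465),31);print(a,b,np.degrees(np.arctan2(*(a-b)[1::-1])))
for p in ((365,135),(425,150),(335,210),(395,235)): print(onz(s,*T(*p),156))
"
```

```text
clk 6.80 pos [589.  125.2 345.6] yawY 62.1 tilt [0.023 0.004] gap 0.552 F [ 0.2  0.3 -0. ] J [-0.48  0.26  0.21  1.62 -0.05  1.25  0.82]
shift cm [-20.38 -21.38   4.65] az -1.3
full turn deg [ 0.8   1.09 -1.33] shift in final frame [-19.97 -21.78   4.56]
[ 662.01125064 -102.34921513   31.        ] [ 618.26967362 -192.04718918   31.        ] 64.00363699885523
[ 679.86468813 -156.34788428  156.        ]
[ 675.92934864 -170.2753058   156.        ]
[ 660.62241692 -148.79763312  156.        ]
[ 654.14786039 -162.61435588  156.        ]
```

View pics/t2.png

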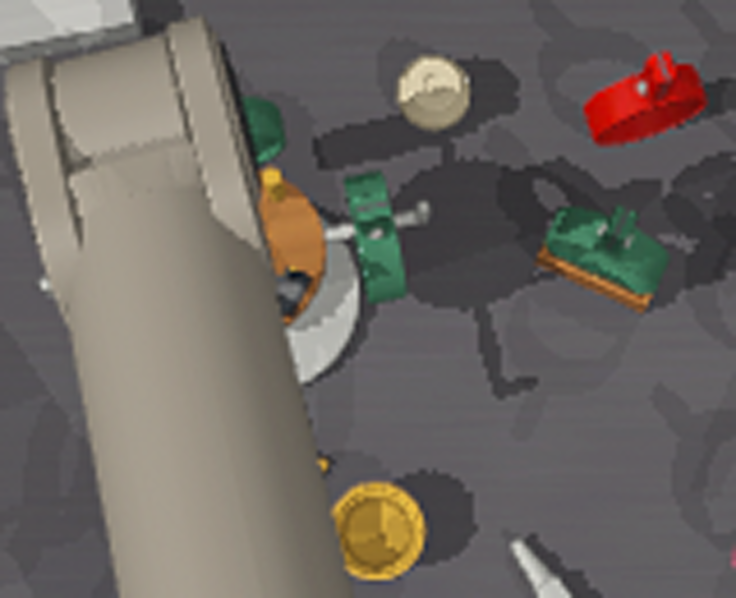

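```bash
python3 -c "
from h import *
s=load('top0');q=load('side0')
T=lambda u,v:(274.5+u/15,154.5+v/14);S=lambda u,v:(274.6+u/10,199.6+v/10)
print(tri((s,*T(400,248)),(q,*S(205,200))))
for z in (100,110,120,130): print(z,onz(s,*T(400,248),z),onz(q,*S(205,200),z),onz(s,*T(312,210),z))
for u in (172,260): print('eartop near edge',onz(q,*S(u,72 if u<200 else 90),156), onz(q,*S(u,47),156))
s=take('wrist','w2')
"
```

```text
[ 661.87617404 -170.00524624  112.21323843]
100 [ 663.46191337 -171.48003035  100.        ] [ 667.86935127 -159.71383248  100.        ] [ 673.74893719 -150.29204386  100.        ]
110 [ 661.20392024 -170.0875344   110.        ] [ 663.95927072 -168.10367349  110.        ] [ 671.40984387 -149.06658842  110.        ]
120 [ 658.94592712 -168.69503844  120.        ] [ 660.04919016 -176.4935145   120.        ] [ 669.07075056 -147.84113297  120.        ]
130 [ 656.68793399 -167.30254248  130.        ] [ 656.13910961 -184.8833555   130.        ] [ 666.73165724 -146.61567753  130.        ]
eartop near edge [ 655.37879044 -158.25668491  156.        ] [ 659.01284233 -149.04232094  156.        ]
eartop near edge [ 676.18510348 -172.75516536  156.        ] [ 682.64591209 -157.0528594   156.        ]
```

play_rows(commands=[[-3.6,-3.9,0,0.4,0.6,-1],[-3.6,-3.9,0,0.4,0.5,0],[-3.6,-3.9,0,0,0,0],[-3.6,-3.9,0.5,0,0,0],[-3.5,-3.6,0.5,0,0,0]])

```text
clock: 7.4
position: [664.2, -109.4, 337.2]
tcp_rot: [0.212, 0.977, 0.003, 0.0]
wrist_force: [-0.1, -0.1, -1.0]
finger_gap: 0.548
```

```bash
python3 -c "
from h import *
go(667.5,-158.5,260,63.7)
s=take('wrist','w3')
"
```

```text
clk 7.40 pos [ 664.2 -109.4  337.2] yawY 65.5 tilt [0.002 0.006] gap 0.548 F [-0.1 -0.1 -1. ] J [-0.14  0.41  0.3   1.44 -0.13  1.31  1.32]
shift cm [-2.34 -4.38  7.69] az 1.8
full turn deg [ 0.36 -0.05  1.82] shift in final frame [-2.47 -4.25  7.72]
```

View pics/w3.png

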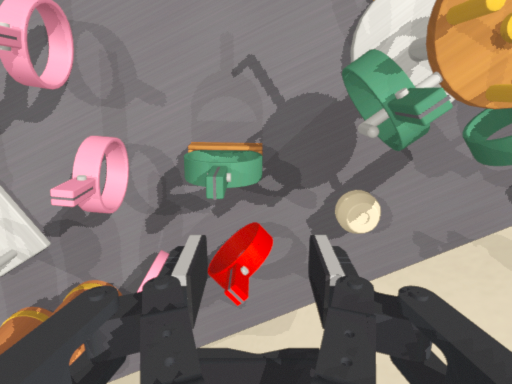

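play_rows(commands=[[-1.2,-2.3,2,0.4,0,1],[-1.2,-2.1,2,0,0,0.8],[0,0,2,0,0,0],[0,0,1.7,0,0,0],[0,0,0,0,0,0]])

```text
clock: 7.95
position: [667.0, -179.9, 256.7]
tcp_rot: [0.231, 0.973, -0.005, 0.001]
wrist_force: [0.3, -0.4, 1.7]
finger_gap: 0.548
```

```bash
python3 -c "
from h import *
go(667.5,-159,200,63.7)
s=take('wrist','w4')
d=1;
for x in(-12,12):
  for y in (-9,9):
    a=np.radians(-26.3);print(proj(s,[667.5+x*np.cos(a)-y*np.sin(a),-159+x*np.sin(a)+y*np.cos(a),156]))
"
```

```text
clk 7.95 pos [ 667.  -179.9  256.7] yawY 63.3 tilt [-0.001 -0.01 ] gap 0.548 F [ 0.3 -0.4  1.7] J [-0.05  0.5   0.32  1.5  -0.15  1.17  1.4 ]
shift cm [0.91 1.94 5.65] az -0.4
full turn deg [-0.54  0.19 -0.36] shift in final frame [0.88 1.89 5.67]
[[272.04087583 159.35040548]]
[[296.53138522 159.24498227]]
[[271.84183101 190.50099358]]
[[295.65832714 190.4209563 ]]
```

View pics/w4.png

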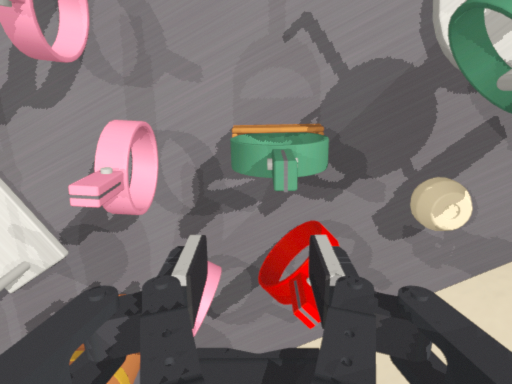

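play_rows(commands=[[0.9,1.9,1,-0.5,0.2,0],[0,0,3,0,0,0],[0,0,2,0,0,0],[0,0,0,0,0,0],[0,0,0,0,0,0]])

```text
clock: 8.5
position: [672.8, -149.1, 201.3]
tcp_rot: [0.225, 0.974, 0.003, 0.005]
wrist_force: [-0.9, -0.4, 0.5]
finger_gap: 0.547
```

```bash
python3 -c "
from h import *
go(667.5,-159,122,63.7)
s=take('wrist','w5')
"
```

```text
clk 8.50 pos [ 672.8 -149.1  201.3] yawY 63.9 tilt [0.011 0.004] gap 0.547 F [-0.9 -0.4  0.5] J [-0.07  0.53  0.29  1.57 -0.17  1.05  1.38]
shift cm [ 0.11 -1.19  7.92] az 0.2
full turn deg [0.5  0.47 0.25] shift in final frame [ 0.04 -1.12  7.93]
```

View pics/w5.png

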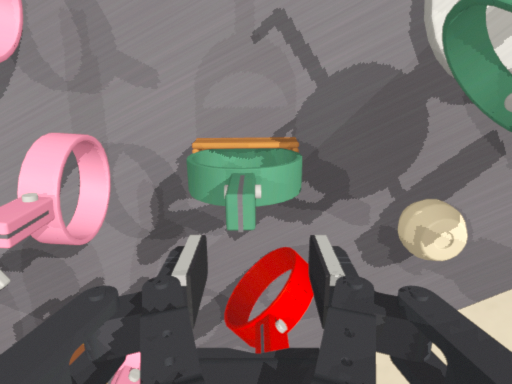

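play_rows(commands=[[0,-1.0,0.5,0.5,0.4,0.2],[0,0,1.5,0,0,0],[0,0,1,0,0,0],[0,0,0,0,0,0],[0,0,0,0,0,0]])

```text
clock: 9.05
position: [669.7, -158.8, 171.8]
tcp_rot: [0.227, 0.974, -0.0, 0.003]
wrist_force: [0.6, 0.4, -0.1]
finger_gap: 0.552
```

```bash
python3 -c "
from h import *
go(667.5,-159,122,63.7)
s=take('wrist','w6')
"
```

```text
clk 9.05 pos [ 669.7 -158.8  171.8] yawY 63.7 tilt [ 0.005 -0.001] gap 0.552 F [ 0.6  0.4 -0.1] J [-0.05  0.56  0.29  1.6  -0.18  1.    1.4 ]
shift cm [ 0.21 -0.12  4.97] az 0.0
full turn deg [0.06 0.28 0.04] shift in final frame [ 0.19 -0.11  4.98]
```

View pics/w6.png

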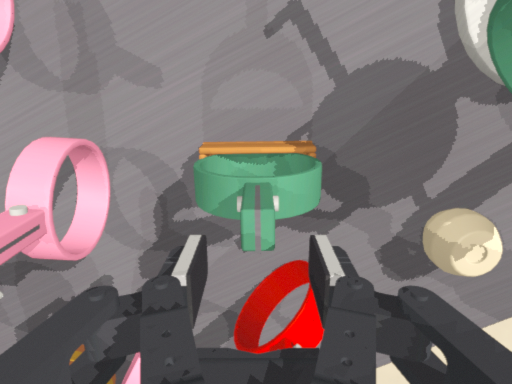

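play_rows(commands=[[0.2,0,2,0,0.2,0],[0,0,1.5,0,0,0],[0,0,0.9,0,0,0],[0,0,0,0,0,0],[0,0,0,0,0,0]])

```text
clock: 9.6
position: [669.3, -158.3, 127.4]
tcp_rot: [0.227, 0.974, 0.0, 0.002]
wrist_force: [0.5, -0.4, 0.7]
finger_gap: 0.551
```

```bash
python3 -c "
from h import *
go(667.5,-159,122,63.7)
s=take('wrist','w7')
s=take('side','s7');cv2.imwrite('pics/s7b.png',cv2.resize(s['img'][160:270,240:360],None,fx=5,fy=5))
"
```

```text
clk 9.60 pos [ 669.3 -158.3  127.4] yawY 63.7 tilt [ 0.004 -0.   ] gap 0.551 F [ 0.5 -0.4  0.7] J [-0.04  0.61  0.27  1.63 -0.19  0.93  1.41]
shift cm [ 0.13 -0.15  0.54] az 0.0
full turn deg [0.11 0.22 0.04] shift in final frame [ 0.13 -0.15  0.54]
```

View pics/w7.png

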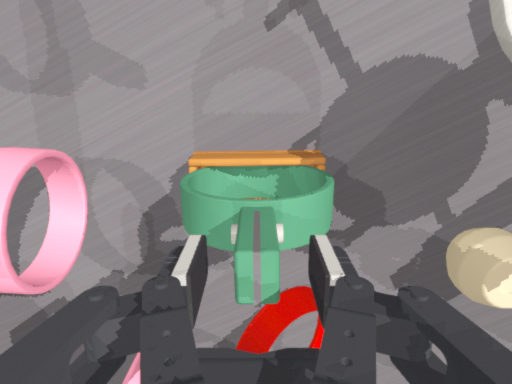

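View pics/s7b.png

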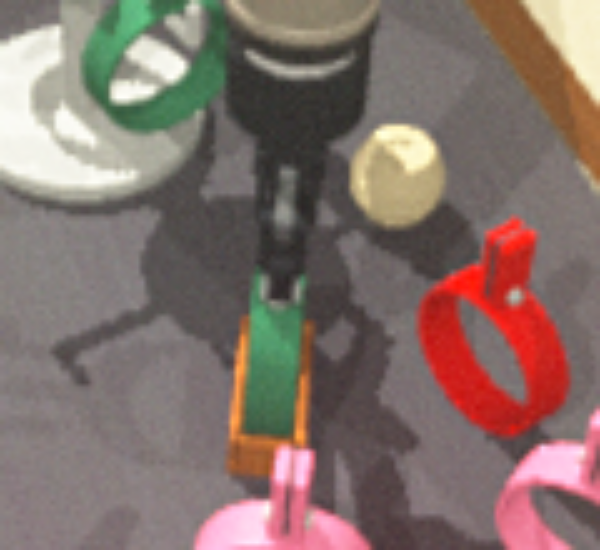

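play_rows(commands=[[0,0,0.4,0,0.2,0],[0,0,0,0,0,0],[0,0,0,0,0,0],[0,0,0,0,0,0],[0,0,0,0,0,0]], fingers=1, squeeze=70)

```text
clock: 10.2
position: [670.2, -158.6, 124.8]
tcp_rot: [0.227, 0.974, 0.001, 0.002]
wrist_force: [-0.3, -0.9, -0.3]
finger_gap: 0.198
```

play_rows(commands=[[0,0,0,0,0,0],[0,0,-1,0,0,0],[0,0,-2,0,0,0],[0,0,-2,0,0,0],[0,0,0,0,0,0]])

```text
clock: 10.7
position: [669.5, -158.7, 176.0]
tcp_rot: [0.227, 0.974, 0.001, 0.001]
wrist_force: [-0.1, -0.3, -2.6]
finger_gap: 0.197
```

```bash
python3 -c "
from h import *
go(667.5,-159,280,63.7)
s=take('wrist','w8')
s=take('side','s8');cv2.imwrite('pics/s8b.png',cv2.resize(s['img'][160:270,240:360],None,fx=5,fy=5))
"
```

```text
clk 10.70 pos [ 669.5 -158.7  176. ] yawY 63.7 tilt [0.002 0.001] gap 0.197 F [-0.1 -0.3 -2.6] J [-0.05  0.56  0.29  1.59 -0.18  1.02  1.4 ]
shift cm [  0.15  -0.1  -10.4 ] az 0.0
full turn deg [0.08 0.07 0.04] shift in final frame [  0.16  -0.11 -10.4 ]
```

View pics/w8.png

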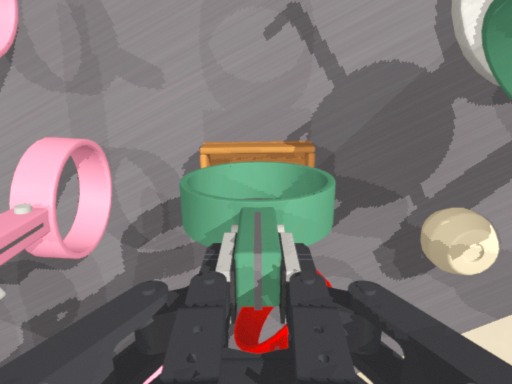

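View pics/s8b.png

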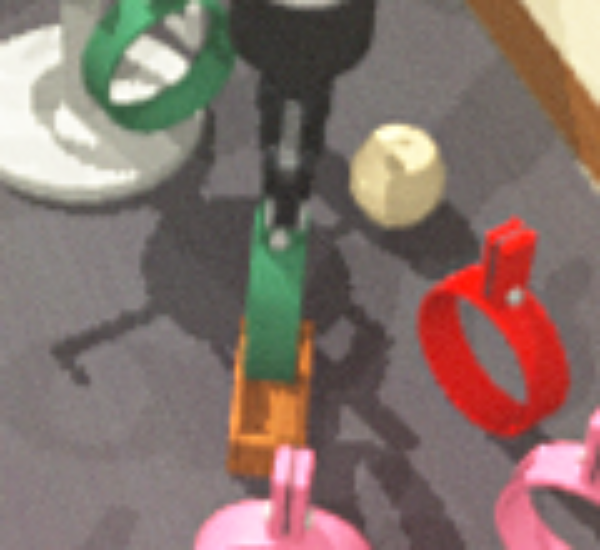

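play_rows(commands=[[0,0,-2,0,0,-3],[0,0,-2,0,0,-6],[0,0,-2,0,0,-6],[0,0,-1.5,0,0,-6],[0,0,0,0,0,-6]])

```text
clock: 11.3
position: [663.4, -156.2, 241.3]
tcp_rot: [-0.015, 1.0, 0.002, -0.009]
wrist_force: [0.0, -0.7, -3.6]
finger_gap: 0.201
```

play_rows(commands=[[0,0,0,0,0,-5],[0,0,0,0,0,-3],[0,0,0,0,0,0],[0,0,0,0,0,0],[0,0,0,0,0,0]])

```text
clock: 11.8
position: [660.0, -155.4, 234.9]
tcp_rot: [-0.088, 0.996, 0.004, -0.014]
wrist_force: [0.1, -0.7, -2.9]
finger_gap: 0.202
```

```bash
python3 -c "
from h import *
go(475,-25,255,102.5)
s=take('top','top3');cv2.imwrite('pics/t3.png',cv2.resize(s['img'][120:250,165:325],None,fx=4.6,fy=4.6,interpolation=cv2.INTER_CUBIC))
"
```

```text
clk 11.80 pos [ 660.  -155.4  234.9] yawY 100.1 tilt [-0.028  0.006] gap 0.202 F [ 0.1 -0.7 -2.9] J [ 0.03  0.5   0.16  1.53 -0.08  1.15  1.95]
shift cm [15.98 16.1  -1.41] az -2.4
full turn deg [ 0.66 -1.52 -2.42] shift in final frame [15.24 16.74 -2.01]
```

View pics/t3.png

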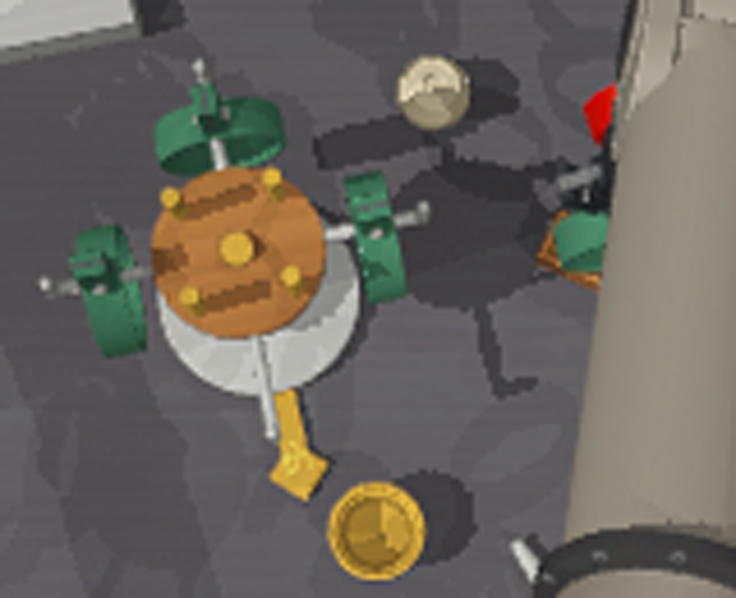

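```bash
python3 - <<'E'
from h import *
t=load('top3')
T=lambda u,v:(165+u/4.6-.4,120+v/4.6-.4)
ps=[onz(t,*T(*p),233) for p in ((171,198),(272,177),(291,274),(190,297))];c=sum(ps)/4;print('c',c)
for p in ps:
    d=p-c;print(np.hypot(*d[:2]),(np.degrees(np.arctan2(d[1],d[0]))+45)%90-0)
h=onz(t,*T(271,433),205);d=h-c;print(h,np.hypot(*d[:2]),np.degrees(np.arctan2(d[1],d[0])))
E
```

```text
c [639.12515115 129.43103802 233.        ]
51.57244153519338 11.877963161660716
51.94061118405798 11.455768901729883
50.958643386958855 12.154447933480185
52.18561879026359 12.132310090447959
[501.67709217 102.02429735 205.        ] 140.15383815871428 -168.72328787475826
```

play_rows(commands=[[2.5,2.5,-0.8,0.4,-0.8,-1],[3.3,3.3,-0.6,0.3,-0.6,-0.6],[3.3,3.3,-0.3,0,0,0],[3,3,0,0,0,0],[2,2,0,0,0,0]])

```text
clock: 12.35
position: [491.2, -43.8, 250.8]
tcp_rot: [-0.099, 0.995, -0.002, -0.001]
wrist_force: [0.8, 0.6, -3.0]
finger_gap: 0.2
```

```bash
python3 -c "
from h import *
go(475,-25,250,101.7)
go(455,91,245,101.7)
"
```

```text
clk 12.35 pos [491.2 -43.8 250.8] yawY 101.3 tilt [-0.002 -0.004] gap 0.200 F [ 0.8  0.6 -3. ] J [-0.13  0.15  0.1   1.96 -0.01  1.03  1.75]
shift cm [1.22 2.16 0.08] az -0.4
full turn deg [-0.2  -0.13 -0.39] shift in final frame [1.21 2.17 0.08]
clk 12.35 pos [491.2 -43.8 250.8] yawY 101.3 tilt [-0.002 -0.004] gap 0.200 F [ 0.8  0.6 -3. ] J [-0.13  0.15  0.1   1.96 -0.01  1.03  1.75]
shift cm [ 0.91 13.93  0.53] az -0.4
full turn deg [-0.2  -0.13 -0.39] shift in final frame [ 0.81 13.94  0.58]
```

play_rows(commands=[[2.2,1,0,-0.2,0,-0.3],[0,3,0,0,0,0],[-0.3,4,0.2,0,0,0],[-0.4,3,0.2,0,0,0],[-0.4,1.5,0,0,0,0]])

```text
clock: 12.85
position: [449.5, 80.0, 248.2]
tcp_rot: [-0.098, 0.995, 0.0, 0.0]
wrist_force: [0.2, 0.6, -3.0]
finger_gap: 0.195
```

play_rows(commands=[[0,0,0,0,0,0],[0,0,0,0,0,0],[0,0,0,0,0,0],[0,0,0,0,0,0],[0,0,0,0,0,0]])

```text
clock: 13.35
position: [449.7, 79.3, 248.6]
tcp_rot: [-0.098, 0.995, 0.0, 0.0]
wrist_force: [-0.3, 0.3, -2.6]
finger_gap: 0.195
```

```bash
python3 -c "
from h import *
go(455,91,245,101.7)
s=take('side','s9');cv2.imwrite('pics/s9b.png',cv2.resize(s['img'][80:240,150:350],None,fx=3.5,fy=3.5))
s=take('wrist','w9')
"
```

```text
clk 13.35 pos [449.7  79.3 248.6] yawY 101.2 tilt [0.001 0.001] gap 0.195 F [-0.3  0.3 -2.6] J [-0.3   0.1  -0.02  2.03  0.    1.01  1.45]
shift cm [-0.75  1.04  0.36] az -0.5
full turn deg [ 0.03  0.06 -0.5 ] shift in final frame [-0.76  1.03  0.36]
```

View pics/s9b.png

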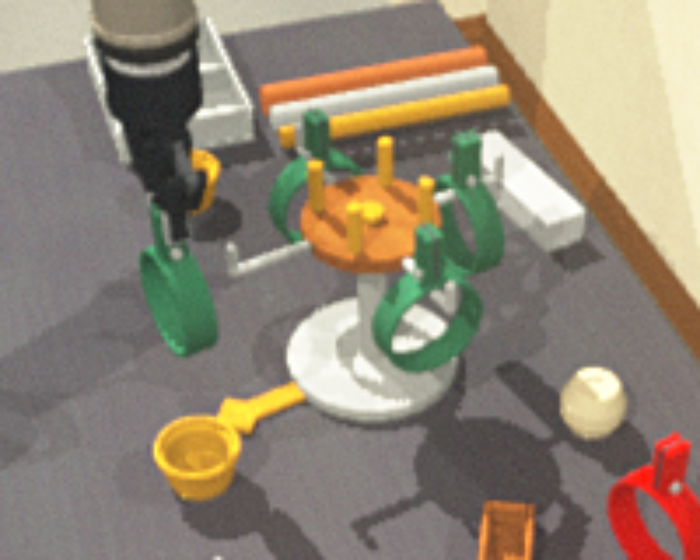

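View pics/w9.png

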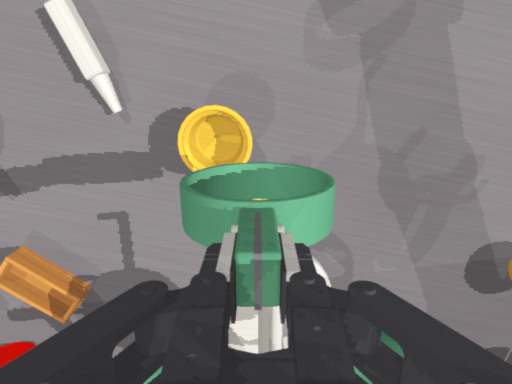

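play_rows(commands=[[-0.7,1.0,0.3,0,0,-0.4],[-1,0,0,0,0,0],[-1.5,0,0,0,0,0],[-1,0,0,0,0,0],[0,0,0,0,0,0]])

```text
clock: 13.95
position: [492.5, 99.7, 245.1]
tcp_rot: [-0.102, 0.995, 0.0, 0.001]
wrist_force: [-0.1, -0.4, -3.2]
finger_gap: 0.2
```

```bash
python3 -c "
from h import *
go(538.3,108.6,245,101.7)
s=take('side','s10');cv2.imwrite('pics/s10b.png',cv2.resize(s['img'][80:240,150:350],None,fx=3.5,fy=3.5))
p=status.observe()['position'];Y=np.array([np.cos(np.radians(101.7)),np.sin(np.radians(101.7)),0]);
q=[p-11.7*Y+[0,0,-13],p+[0,0,7],p-[0,0,119],p-[0,0,69]]
print((proj(s,q)-[150,80])*3.5)
T=lambda u,v:(150+u/3.5-.35,80+v/3.5-.35)
print(onz(load('s9'),*T(231,244),205),'expect',639.2+140*np.cos(np.radians(191.7)),129.5+140*np.sin(np.radians(191.7)))
"
```

```text
clk 13.95 pos [492.5  99.7 245.1] yawY 101.7 tilt [0.002 0.001] gap 0.200 F [-0.1 -0.4 -3.2] J [-0.31  0.18 -0.02  1.94  0.    1.02  1.45]
shift cm [-4.67 -0.05  0.02] az -0.0
full turn deg [ 0.04  0.1  -0.03] shift in final frame [-4.67 -0.06  0.01]
[[219.92306239 230.30271738]
 [212.1461368  204.43922904]
 [223.40321478 315.99743449]
 [219.10709589 273.42268153]]
[504.47691228 102.6467884  205.        ] expect 502.1088065129528 101.1097786500883
```

View pics/s10b.png

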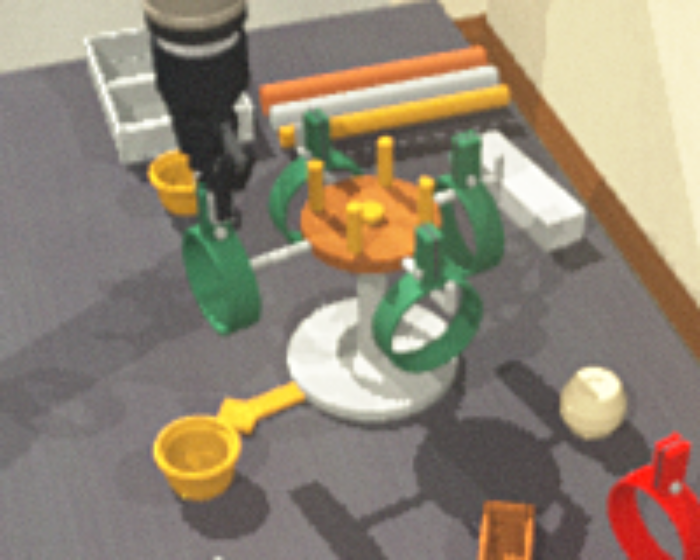

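play_rows(commands=[[-1,0,0,0,0,0],[-1.5,0,0,0,0,0],[-1.2,0,0,0,0,0],[-0.4,0,0,0,0,0],[0,0,0,0,0,0]])

```text
clock: 14.5
position: [533.5, 107.9, 244.6]
tcp_rot: [-0.102, 0.995, 0.0, -0.0]
wrist_force: [-0.3, 0.2, -3.5]
finger_gap: 0.199
```

```bash
python3 -c "
from h import *
go(538.3,108.6,207,101.7)
s=take('side','s11');cv2.imwrite('pics/s11b.png',cv2.resize(s['img'][80:240,150:350],None,fx=3.5,fy=3.5))
s=take('top','t11');cv2.imwrite('pics/t11.png',cv2.resize(s['img'][120:250,165:325],None,fx=4.6,fy=4.6,interpolation=cv2.INTER_CUBIC))
"
```

```text
clk 14.50 pos [533.5 107.9 244.6] yawY 101.7 tilt [-0.001  0.   ] gap 0.199 F [-0.3  0.2 -3.5] J [-0.31  0.25 -0.01  1.85  0.    1.04  1.46]
shift cm [-0.48 -0.03  3.75] az -0.0
full turn deg [ 0.02 -0.04 -0.03] shift in final frame [-0.48 -0.03  3.76]
```

View pics/s11b.png

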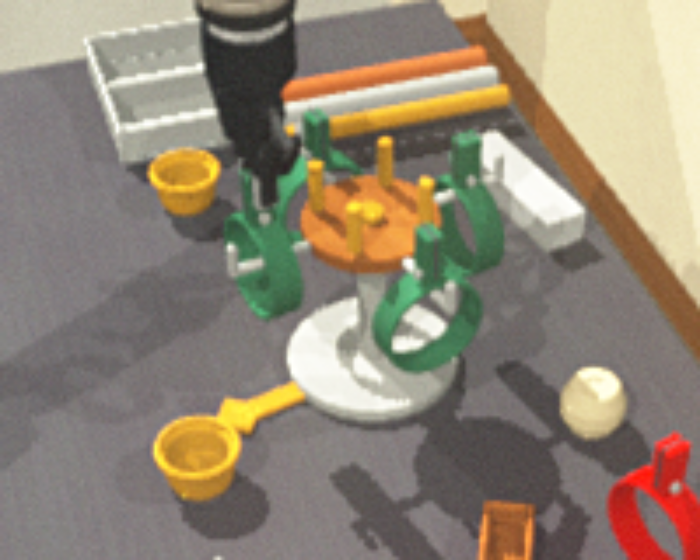

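View pics/t11.png

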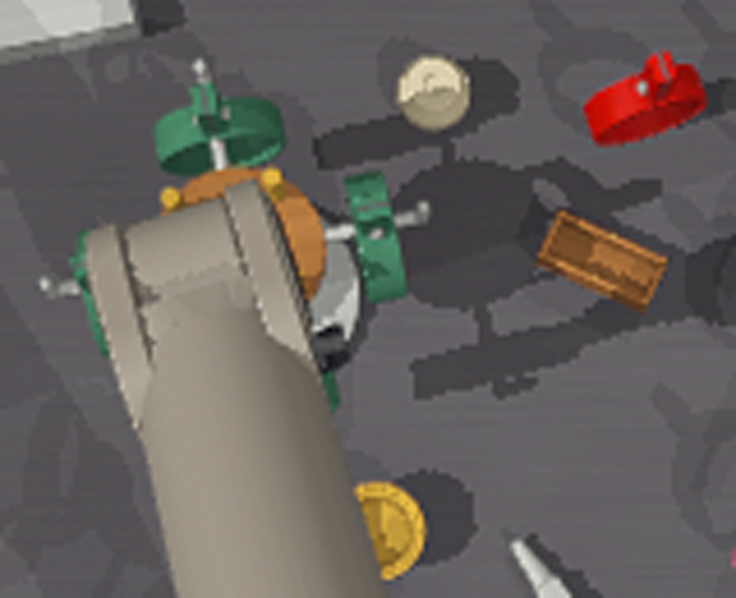

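play_rows(commands=[[-0.4,0,1,0,0,0],[0,0,1.2,0,0,0],[0,0,0.8,0,0,0],[0,0,0.3,0,0,0],[0,0,0,0,0,0]])

```text
clock: 15.1
position: [534.9, 108.1, 207.7]
tcp_rot: [-0.102, 0.995, -0.0, -0.002]
wrist_force: [0.1, -0.2, -2.6]
finger_gap: 0.202
```

```bash
python3 -c "
from h import *
go(538.3,108.6,204,101.7)
"
```

```text
clk 15.10 pos [534.9 108.1 207.7] yawY 101.7 tilt [-0.004 -0.001] gap 0.202 F [ 0.1 -0.2 -2.6] J [-0.3   0.29 -0.01  1.89  0.    0.96  1.46]
shift cm [-0.34 -0.02  0.37] az -0.0
full turn deg [ 0.01 -0.21 -0.02] shift in final frame [-0.34 -0.02  0.37]
```

play_rows(commands=[[-0.3,0,0.2,0,-0.2,0],[0,0,0.2,0,0,0],[0,0,0.1,0,0,0],[0,0,0,0,0,0],[0,0,0,0,0,0]])

```text
clock: 15.6
position: [539.2, 109.0, 205.2]
tcp_rot: [-0.102, 0.995, 0.0, 0.002]
wrist_force: [0.5, -0.7, -3.4]
finger_gap: 0.198
```

```bash
python3 -c "
from h import *
go(538.3,108.6,204,101.7)
"
```

```text
clk 15.60 pos [539.2 109.  205.2] yawY 101.7 tilt [0.003 0.001] gap 0.198 F [ 0.5 -0.7 -3.4] J [-0.3   0.3  -0.01  1.89  0.    0.95  1.46]
shift cm [ 0.1  -0.02  0.12] az -0.0
full turn deg [ 0.03  0.18 -0.04] shift in final frame [ 0.1  -0.02  0.12]
```

Not yet touching (force still the band's weight); lower in small steps until the weight comes off.

play_rows(commands=[[0,0,0.15,0,0,0],[0,0,0.1,0,0,0],[0,0,0,0,0,0],[0,0,0,0,0,0],[0,0,0,0,0,0]])

```text
clock: 16.1
position: [539.9, 109.1, 204.6]
tcp_rot: [-0.101, 0.995, 0.001, 0.002]
wrist_force: [-0.9, -0.7, 0.4]
finger_gap: 0.198
```

```bash
python3 -c "
from h import *
go(538.3,108.6,204,101.7)
"
```

```text
clk 16.10 pos [539.9 109.1 204.6] yawY 101.6 tilt [0.005 0.002] gap 0.198 F [-0.9 -0.7  0.4] J [-0.3   0.3  -0.01  1.89  0.    0.95  1.46]
shift cm [ 0.16 -0.02  0.06] az -0.1
full turn deg [ 0.05  0.28 -0.05] shift in final frame [ 0.16 -0.02  0.06]
```

play_rows(commands=[[0,0,0,0,0,0],[0,0,0,0,0,0],[0,0,0,0,0,0],[0,0,0,0,0,0],[0,0,0,0,0,0]], fingers=0, squeeze=20)

```text
clock: 16.6
position: [541.4, 109.6, 205.4]
tcp_rot: [-0.101, 0.995, 0.001, 0.004]
wrist_force: [0.0, 0.4, 0.0]
finger_gap: 0.498
```

```bash
python3 -c "
from h import *
go(539,109,290,101.7)
s=take('wrist','w12')
s=take('side','s12');cv2.imwrite('pics/s12b.png',cv2.resize(s['img'][80:240,150:350],None,fx=3.5,fy=3.5))
"
```

```text
clk 16.60 pos [541.4 109.6 205.4] yawY 101.6 tilt [0.008 0.003] gap 0.498 F [0.  0.4 0. ] J [-0.3   0.3  -0.01  1.88  0.    0.95  1.46]
shift cm [ 0.17 -0.   -8.46] az -0.1
full turn deg [ 0.06  0.47 -0.05] shift in final frame [ 0.24 -0.01 -8.46]
```

View pics/w12.png

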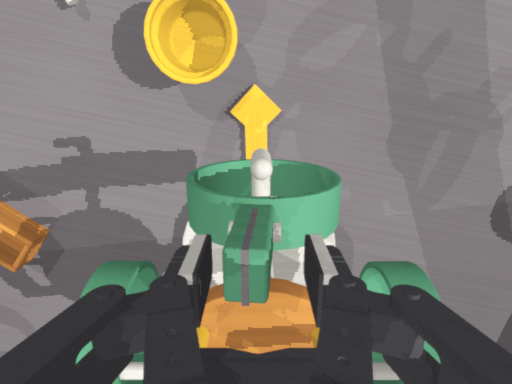

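View pics/s12b.png

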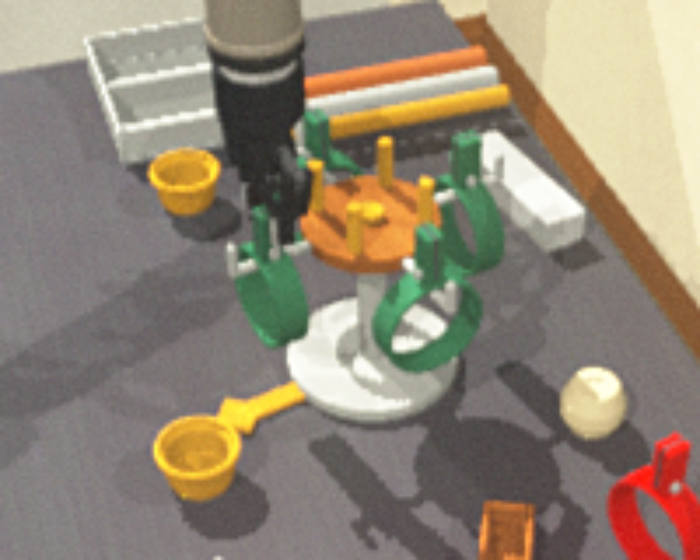

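play_rows(commands=[[0,0,-1,0,0,0],[0,0,-2,0,0,0],[0,0,-3,0,0,0],[0,0,-4,0,0,0],[0,0,-3,0,0,0]])

```text
clock: 17.2
position: [537.6, 108.5, 337.6]
tcp_rot: [-0.102, 0.995, 0.0, -0.001]
wrist_force: [0.2, 0.4, -0.6]
finger_gap: 0.496
```

play_rows(commands=[[0,-4,-1,0,0,0],[0,-4,0,0,0,0],[0,-5,0,0,0,0],[0,-5,0,0,0,0],[0,-5,0,0,0,0]])

```text
clock: 17.7
position: [589.0, -110.4, 359.5]
tcp_rot: [-0.111, 0.994, 0.003, 0.008]
wrist_force: [1.0, 0.4, 0.0]
finger_gap: 0.5
```

play_rows(commands=[[0,-4,0,0,0,0],[0,0,0,0,0,0],[0,0,0,0,0,0],[0,0,0,0,0,0],[0,0,0,0,0,0]])

```text
clock: 18.2
position: [597.2, -158.9, 362.4]
tcp_rot: [-0.106, 0.994, 0.001, 0.009]
wrist_force: [-1.0, 0.6, 0.7]
finger_gap: 0.503
```

```bash
python3 -c "
from h import *
go(539,109,290,101.7)
s=take('side','s13');cv2.imwrite('pics/s13b.png',cv2.resize(s['img'][80:240,150:350],None,fx=3.5,fy=3.5))
s=take('top','t13');cv2.imwrite('pics/t13.png',cv2.resize(s['img'][120:250,165:325],None,fx=4.6,fy=4.6,interpolation=cv2.INTER_CUBIC))
"
```

```text
clk 18.20 pos [ 597.2 -158.9  362.4] yawY 102.2 tilt [0.018 0.004] gap 0.503 F [-1.   0.6  0.7] J [ 0.03  0.28  0.17  1.55 -0.06  1.3   1.99]
shift cm [ 0.18 27.42  7.24] az 0.5
full turn deg [-0.    1.06  0.45] shift in final frame [ 0.27 27.42  7.24]
```

View pics/s13b.png

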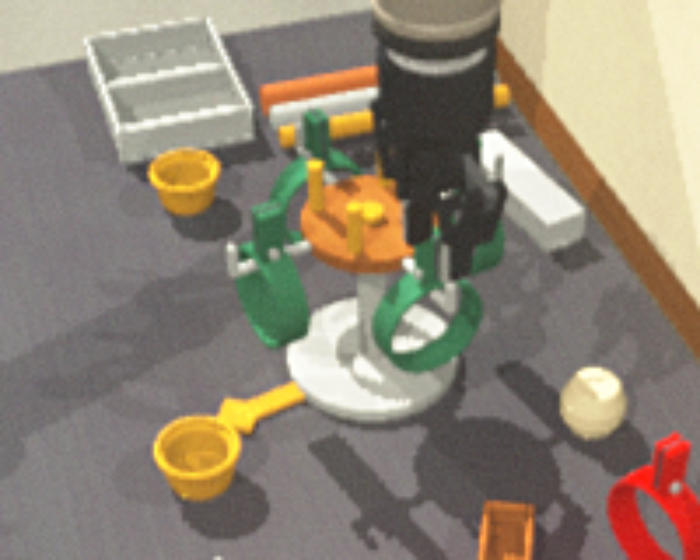

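View pics/t13.png

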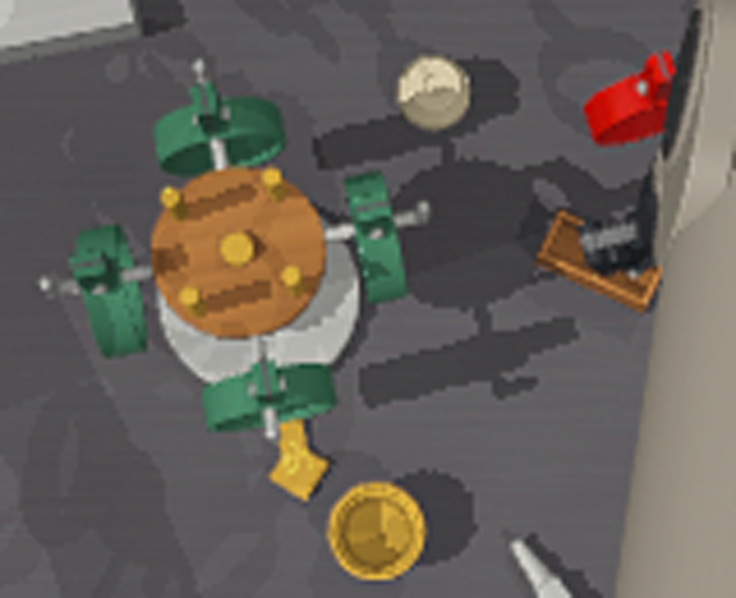

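play_rows(commands=[[0,0,0,0,0,0],[0,0,0,0,0,0],[0,0,0,0,0,0],[0,0,0,0,0,0],[0,0,0,0,0,0]])

```text
clock: 18.8
position: [597.5, -155.9, 362.5]
tcp_rot: [-0.108, 0.994, 0.001, 0.009]
wrist_force: [0.6, -0.2, -1.1]
finger_gap: 0.498
```

play_rows(commands=[[0,0,0,0,0,0],[0,0,0,0,0,0],[0,0,0,0,0,0],[0,0,0,0,0,0],[0,0,0,0,0,0]])

```text
clock: 19.3
position: [597.4, -156.1, 362.4]
tcp_rot: [-0.108, 0.994, 0.001, 0.009]
wrist_force: [0.4, 0.3, 1.1]
finger_gap: 0.498
```

play_rows(commands=[[0,0,0,0,0,0],[0,0,0,0,0,0],[0,0,0,0,0,0],[0,0,0,0,0,0],[0,0,0,0,0,0]])

```text
clock: 19.8
position: [597.4, -156.2, 362.4]
tcp_rot: [-0.108, 0.994, 0.001, 0.009]
wrist_force: [-0.3, 1.0, 0.3]
finger_gap: 0.499
```

```bash
python3 - <<'E'
from h import *
ims=[load('t13')]+[take('top','t%d'%i) for i in range(14,19)]
for s in ims:
    im=s['img'][195:217,205:240].astype(int); m=(im[:,:,1]>im[:,:,2]+25)&(im[:,:,1]>im[:,:,0])
    ys,xs=np.nonzero(m); print(len(xs),xs.mean().round(2),ys.mean().round(2),np.abs(im-ims[0]['img'][195:217,205:240]).mean().round(2))
s=take('side','s19');cv2.imwrite('pics/s19b.png',cv2.resize(s['img'][120:190,205:250],None,fx=9,fy=8.5,interpolation=cv2.INTER_CUBIC))
T=lambda u,v:(165+u/4.6-.4,120+v/4.6-.4)
for p in ((267,366),): 
    for z in(230,235): print(onz(ims[-1],*T(*p),z))
E
```

```text
304 17.79 10.63 0.0
306 17.74 10.63 0.41
306 17.74 10.64 0.4
305 17.78 10.63 0.4
306 17.78 10.61 0.42
306 17.75 10.65 0.41
[546.22274453 103.20121662 230.        ]
[545.47973986 102.770571   235.        ]
```

View pics/s19b.png

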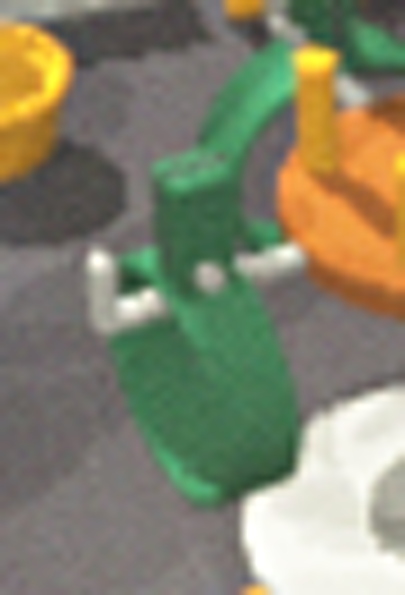

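```bash
python3 -c "
from h import *
print(close_job())"
```

```text
the job is handed in; nothing more can be done
None
```

The job is handed in: the empty hook points along the arrow and the green band hangs on it by its bore, ear on top, released. I handed in at about 20 s of the 72 s allowed.

- **Turning:** I pushed one brass peg round with the closed fingers. In the top view the hook measured 191.7° against the arrow's 193.2°, which puts hook_seat about 3 mm off the arrow's line. The limit is 30 mm.
- **Hanging:** I gripped the band by its ear, lifted it out of the cradle, passed it over the upturned tip and lowered it. The band's weight left the wrist at a TCP height of 204.6 mm; I had predicted 204 mm.
- **Last checks:** Six top views taken over nearly 2 s show no movement of the band or that part of the hook beyond image noise, and the gripper stands clear about 270 mm to the side. The bystanders near the carousel (both cups and the bead) look unmoved. I did not check the funnel stand or the punch in the last pictures, but the arm went nowhere near the funnel stand, and it was always well above the punch.
- **Disagreements:** The ear leans a few mm sideways, under about 0.1 rad against a limit of 0.3. The ear seems to sit a few mm nearer the axis than planned, inside the 30 mm limit. The wrist-picture ear lean and the ear's place along the bar are read from images, not measured directly.

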